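Check the coffee scale with the cased weight

TASK

Check the coffee scale: lever up the flush lid of the weight case with the scraper's blade in the notch under its front edge (blade, not fingers, until the lid is well ajar) and swing the lid fully open, past upright or nearly so. Lay the scraper down flat on the counter, then take the larger weight out of the case and set it gently, upright, centred in the ring marked on the scale's pan. Leave the lid open and the smaller weight, the cup, the tamper and the milk pitcher where they are.

Things in the scene. Friction and masses are not known exactly. Their poses are not given: they have to be found in the camera images.
- weight_case: Wooden case fixed to the counter, 120 (x, front to hinge) x 150 (y) x 72 mm high without lid, walls 6 mm, rubber inner floor 22 mm up. Origin: centre of its underside; its front faces its own -x, and that front is roughly towards world -y. The steel lid lies on top, 5 mm thick, flush with the walls all round, no handle.
- notch (a point): Centre of the mouth of the pry notch, in the outer face of the front wall: a cut-out 46 mm wide and 6 mm high right under the lid, through the 6 mm wall into the case. A thin steel plate edges it below. Its sill is 3 mm below this point and the lid's underside 3 mm above. The blade enters along the case's +x.
- lid_hinge (a point): Middle of the hinge line of the lid, along the case's y at the top of the rear wall, 72 mm above the case's underside; the lid reaches 120 mm from it to its front edge.
- lid_edge (a point): Middle of the upper front edge of the lid (moves with the lid).
- lid (a joint): Lid angle, rad: 0 closed, growing as the front edge rises, stop at 1.9. The hinge is stiff (about 0.5 N m of friction), so the lid stays where it is left.
- scraper: Loose scraper lying on the counter, 200 mm long, 140 g: black handle 100 (x) x 18 wide (y) x 26 mm high, then a straight flat steel blade 24 mm wide, 2.6 mm thick, reaching along +x to 150 mm from the origin, 13 mm above the underside; a 14 x 12 mm bolster covers it up to 65 mm. Origin: centre of the handle's underside. The blade points roughly to world +y.
- blade_tip (a point): Middle of the blade's end edge, at mid thickness: (150, 0, 13) mm in the scraper's frame.
- weight_large: The larger check weight, 200 g steel, standing in the case: body 30 mm diameter and 28 mm high, knob 18 mm diameter on top, its upper 10 mm straight, total height 44 mm. Origin: centre of its underside.
- weight_small: The smaller check weight, 100 g steel, also standing in the case about 68 mm from the other (on either side): body 22 mm diameter, 20 mm high, knob 14 mm diameter, total height 34 mm. Origin: centre of its underside.
- pan_centre (a point): Centre of the upper face of the scale's round pan (112 mm diameter), about 40 mm above the counter, marked by a ring of 48 mm diameter.
- pan (a joint): How far the sprung pan is pressed down, m: 0 empty, about 0.004 under the larger weight, stop at 0.007.
- scale: Black scale fixed to the counter, 190 (x) x 140 (y) x 26 mm high; the pan is 25 mm towards its +x from its middle. Origin: centre of its underside.
- cup: White cup, 76 mm diameter, 60 mm high, bystander. Origin: centre of its underside.
- tamper: Steel tamper standing on its 58 mm foot, 90 mm high, bystander. Origin: centre of its underside.
- pitcher: Steel milk pitcher with a handle at its +y, 80 mm diameter, 100 mm high, bystander. Origin: centre of its underside.
Mind the look-alikes: they are no part of the job. Several things have the shape of the scale; the one meant has the colours described above.

How it is judged:
By the outcome, as a careful person would: the job done as asked, in the order asked, and still so for the second after the job is handed in, with the robot touching nothing.
It also fails if it takes over 64 s, if anything falls off the work surface, if the arm or the gripper's body presses on something with over 40 N, if the wrist force passes 120 N, or if a joint passes its speed limit or range.

ROBOT

A 6-joint arm with a two-finger parallel gripper is mounted at the origin on the work surface. World frame = base frame: x ahead of the robot, y to its left, z up, the work surface at z = 0. Lengths are in m, angles in rad, forces in N, time in s.
With the tool pointing down it reaches from about 0.25 to 0.725 m from the base axis. Payload 4 kg.
Tool frame: the origin (TCP) lies where the fingers leave the gripper's body, on its centre line; the fingertips stand 73 mm ahead of it and the grasp point (between the pads) lies 54 mm ahead of it (bot.tips_ahead is the z of the fingertips in the tool frame, in m); z points along the fingers, y is the direction in which the jaws open and shut (so a half turn about z gives the same grasp; the last joint's range is limited). The gripper opens to 85 mm and grips with 20 to 120 N. Pads are 22 mm wide; open, the fingers measure 114 mm over their backs; the gripper's body (76 mm by 85 mm) begins 54 mm behind the grasp point. The pads swing forward as they close: fully open they stand 13 mm farther back than shut.
Start: joints at [-1.187, 0.241, 0.005, 1.335, 0, 1.571], TCP at [0.187, -0.464, 0.304] pointing down, gripper open.
Joint ranges: [-2.72, 2.72], [-1.05, 1.87], [-1.09, 1.28], [-1.99, 2.15], [-1.42, 1.44], [-3.14, 3.14]. Speed limits (rad/s): [2.79, 2.79, 3.14, 3.14, 3.14, 3.14].

INTERFACE

Orientations are given as a unit quaternion [x, y, z, w].
In Python, from workcell import readout, camera, get_calibration, order, bot gives the robot as it stands.
- The arm moves only by the tool send_rows, never from a script. Its argument "moves" is a list of rows, each a list of 3 entries, a list of its own where there are three numbers: the shift along the tool's x, y, z in mm, then the turn, a rotation vector about the tool's x, y, z in rad, then the finger opening in mm, from 0 to 85.4. In form: [[[dx, dy, dz], [ax, ay, az], grip], ...]. A call has 1 to 12 rows; each row is the pose to reach, as a shift and turn from the pose measured when the call began, along the tool's axes at that moment; what a row does not reach only later rows make up. A row lasts 1/12 s, in which the tool goes at most 41.7 mm and 7.16 degrees, less where a joint would pass 70% of its speed; a pose out of reach is approached as far as the arm can. A call with a gripper value outside its range is refused whole. The fingers move at their own pace and stop on an object; the grip force is fixed at half the most. Time passes only in rows, so rows that repeat a pose let the fingers close. It gives the time, the measured TCP pose, the force and the opening at its end, in the units of the state.
- readout.get_obs(): the state, without advancing time (a new reading comes with each control period).
- camera(name): name is "side" or "top" or "wrist"; returns the picture (384x512x3 uint8, red, green, blue); there is no depth.
- get_calibration(name): a dict with "fx", "fy", "cx", "cy" (pixels), "R" (3x3) and "t" (3): a world point X has camera coordinates R X + t. Camera axes: x right, y down, z forward; pixel columns grow to the right and rows downward; lengths in m; the calibration is good to about 2 mm. A picture is of the moment at which its call begins: read the wrist's pose just before it. get_calibration takes no time and is no camera call; for the wrist camera it gives the pose at the moment of the call.
- order.job_done(): hands the job in, once; it reports no verdict.
The state is a dict: "clock": time; "joint_pos": joint angles; "joint_vel": joint speeds; "tau": joint torques, N m; "eef_pos": TCP position; "tool_rot": TCP orientation; "ft_force": force on the tool from outside, world axes, zero at the start; "ft_torque": the same for the moment, N m; "grip_width": finger opening in m.
Only numpy, scipy, OpenCV 4.12 (cv2) and the standard library are available. Lean on these libraries where they do the work, as an engineer would, in place of code of your own. Each camera call takes 0.05 s, during which the arm holds its last target. There are 200 camera calls.

## Working session

There is one attempt and no reset: what is moved stays moved. The work goes in short steps, Python scripts to look and compute and a tool call to move; the robot and the scene stay as the last step left them, time stands still between calls to the robot, and variables do not carry over. Pictures are saved under pics/ and viewed, about 8 in all and at most 12, crops included, and the job is handed in when it is done.

Besides the shell and the picture viewer there is one more tool, called after ">>>" by a JSON object that holds its "fn" and its "kwargs". send_rows: Moves the arm, as the interface text tells. Its arguments: {"type":"object","properties":{"moves":{"type":"array","items":{"type":"array"}}},"required":["moves"]}

```bash
ls; mkdir -p pics; cat > h.py <<'E'
import numpy as np, cv2
from scipy.spatial.transform import Rotation as Ro
from workcell import readout, camera, get_calibration, order, bot
def snap(n,f):
    c=get_calibration(n); im=camera(n); cv2.imwrite(f'pics/{f}.png',im[:,:,::-1]); np.savez(f'pics/{f}.npz',im=im,**c); return im,c
def load(f):
    d=np.load(f'pics/{f}.npz'); return d['im'],d
def ray(c,u,v):
    d=np.array([(u-c['cx'])/c['fx'],(v-c['cy'])/c['fy'],1.]); R=np.array(c['R']); return -R.T@np.array(c['t']),R.T@d
def onz(c,u,v,z):
    o,d=ray(c,u,v); return o+d*(z-o[2])/d[2]
def proj(c,X):
    p=np.array(c['R'])@np.array(X)+np.array(c['t']); return c['fx']*p[0]/p[2]+c['cx'],c['fy']*p[1]/p[2]+c['cy']
E
python3 - <<'E'
from h import *
a,c=snap('top','top0'); b,d=snap('side','side0')
print(readout.get_obs()); 
for c in(c,d): print(c['fx'],-np.array(c['R']).T@c['t'],np.array(c['R'])[2])
cv2.imwrite('pics/both.png',cv2.resize(np.hstack([a,b])[:,:,::-1],(800,300)))
print(bot.tips_ahead,[x for x in dir(bot) if x[0]!='_'])
E
```

```text
pics
{'clock': 0.1, 'joint_pos': array([-1.18699426e+00,  2.41347303e-01,  3.86772321e-03,  1.33517381e+00,
       -2.20797108e-05,  1.57078252e+00]), 'joint_vel': array([-3.89427021e-04, -4.10301051e-04,  3.75079435e-03, -8.84693291e-04,
        4.68942526e-04,  4.93121065e-05]), 'tau': array([ 1.49572192e-03, -3.73137259e+01,  2.53010094e+01,  1.08707426e-02,
        1.05464548e-05, -1.00248488e-05]), 'eef_pos': array([ 0.18706377, -0.4632399 ,  0.30310035]), 'tool_rot': array([ 9.81641692e-01,  1.90732080e-01, -1.87925614e-04, -9.09383479e-04]), 'ft_force': array([ 0.11358796,  0.72432413, -0.3114875 ]), 'ft_torque': array([ 0.04074637,  0.01072522, -0.05289702]), 'grip_width': 0.08523729145368462}
372.14856060042393 [ 0.39452268 -0.03582654  1.47084898] [ 0.08524356 -0.01243865 -0.9962825 ]
367.02587324887475 [0.26893249 0.62510782 0.96478081] [ 0.20340449 -0.59473913 -0.77776088]
0.0726 ['Unreachable', 'tips_ahead']
```

View pics/top0.png

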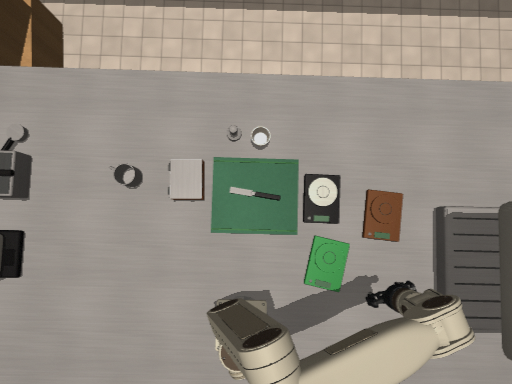

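View pics/side0.png

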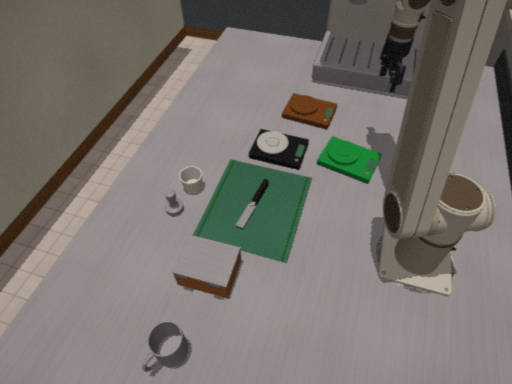

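Top view: up is +x, left is +y. The case is at about (186,179), the scraper at (255,193) with its blade pointing left, and the black scale with its pale pan at (322,192). The green and brown scales are look-alikes.

```bash
python3 - <<'E'
from h import *
im,c=load('top0'); s,cs=load('side0')
print(onz(c,212,158,0),onz(c,298,234,0))
crop=im[145:240,160:345]
cv2.imwrite('pics/crop.png',cv2.resize(crop[:,:,::-1],None,fx=4.2,fy=4.2,interpolation=cv2.INTER_CUBIC))
hsv=cv2.cvtColor(im,cv2.COLOR_RGB2HSV)
# inside mat: non green
m=np.zeros(im.shape[:2],np.uint8); m[165:225,220:292]=1
ng=((hsv[...,1]<90)|(hsv[...,2]<40)).astype(np.uint8)*m
bl=ng*(hsv[...,2]<50); st=ng*(hsv[...,2]>120)
for n,k,z in(('black',bl,.026),('steel',st,.0145)):
    ys,xs=np.nonzero(k); print(n,len(xs),xs.min(),xs.max(),ys.min(),ys.max())
    if len(xs)>5:
        r=cv2.minAreaRect(np.c_[xs,ys].astype(np.float32)); print(r, [onz(c,u,v,z).round(4) for u,v in cv2.boxPoints(r)], onz(c,*r[0],z))
# pan
k=((hsv[...,2]>180)&(hsv[...,1]<60)).astype(np.uint8); mm=np.zeros_like(k); mm[165:235,300:345]=1; k*=mm
n,l,stt,cen=cv2.connectedComponentsWithStats(k); i=1+stt[1:,4].argmax(); ct=cv2.findContours((l==i).astype(np.uint8),0,2)[0][0]
e=cv2.fitEllipse(ct); print('pan',e,onz(c,*e[0],.04), e[1][0]/c['fx']*1.43)
# lid
k=((hsv[...,2]>150)).astype(np.uint8);
for v in (160,175,190): print(im[v,160:212:4].tolist())
E
```

```text
[0.64522043 0.13336495 0.        ] [ 0.3525867  -0.21514723  0.        ]
black 36 255 279 192 199
((266.9864807128906, 195.58106994628906), (24.166650772094727, 4.767570495605469), 9.462322235107422) [array([ 0.4962, -0.0407,  0.026 ]), array([ 0.5147, -0.0433,  0.026 ]), array([ 0.5016, -0.1365,  0.026 ]), array([ 0.4832, -0.1339,  0.026 ])] [ 0.49892896 -0.0886095   0.026     ]
steel 169 229 254 186 196
((241.3846435546875, 191.07691955566406), (25.887325286865234, 7.060180187225342), 11.309932708740234) [array([0.5098, 0.0642, 0.0145]), array([0.5372, 0.0597, 0.0145]), array([ 0.5198, -0.0405,  0.0145]), array([ 0.4925, -0.0358,  0.0145])] [0.51480192 0.01187904 0.0145    ]
pan ((322.60040283203125, 191.51776123046875), (27.14570426940918, 27.50063705444336), 121.97517395019531) [ 0.51939337 -0.30286731  0.04      ] 0.10430876594719497
[[152, 145, 139], [153, 146, 140], [156, 148, 141], [172, 165, 157], [174, 167, 160], [177, 169, 162], [177, 170, 162], [179, 171, 164], [178, 170, 164], [179, 172, 164], [182, 175, 167], [150, 143, 138], [153, 147, 140]]
[[155, 148, 142], [155, 149, 141], [158, 149, 143], [174, 167, 159], [174, 166, 161], [176, 169, 161], [178, 171, 163], [177, 170, 162], [180, 173, 166], [181, 174, 166], [181, 175, 167], [99, 88, 83], [154, 148, 140]]
[[152, 145, 140], [154, 146, 141], [85, 83, 79], [178, 171, 164], [180, 171, 165], [179, 172, 165], [181, 175, 167], [179, 171, 165], [183, 175, 167], [184, 177, 169], [187, 179, 172], [104, 94, 88], [153, 147, 141]]
```

View pics/crop.png

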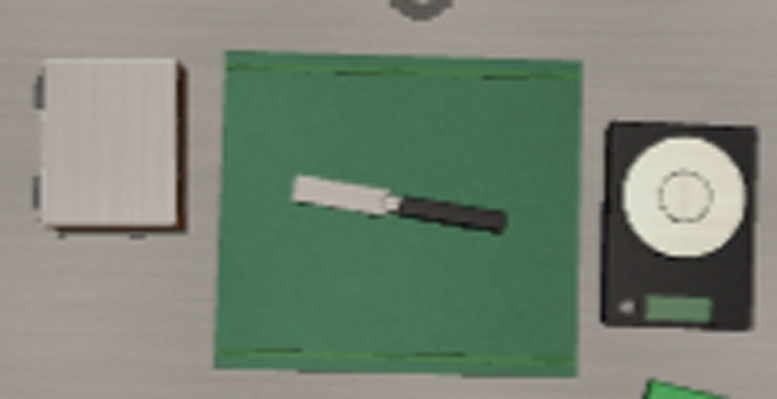

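```bash
cat >> h.py <<'E'
def pose(yaw,pitch=0):
    "tool x = horizontal heading yaw (deg), tool down; pitch>0 lifts the heading end (tip up)"
    y=np.radians(yaw); x=np.array([np.cos(y),np.sin(y),0]); z=np.array([0,0,-1.]); R=np.c_[x,np.cross(z,x),z]
    return R@Ro.from_euler('y',np.radians(pitch)).as_matrix()   # tool-y turn
def delta(p,R):
    o=readout.get_obs(); Rc=Ro.from_quat(o['tool_rot']).as_matrix()
    print('shift',(Rc.T@(np.array(p)-o['eef_pos'])*1000).round(1),'turn',Ro.from_matrix(Rc.T@R).as_rotvec().round(4),'t',o['clock'].round(2))
def st():
    o=readout.get_obs(); R=Ro.from_quat(o['tool_rot']).as_matrix()
    print('t',round(o['clock'],2),'p',o['eef_pos'].round(4),'x',R[:,0].round(3),'z',R[:,2].round(3),'F',o['ft_force'].round(1),'T',o['ft_torque'].round(2),'g',round(o['grip_width']*1000,1))
E
python3 - <<'E'
from h import *
print(pose(81,20)[:,0])
delta([.50,-.06,.27],pose(81))
E
```

```text
[0.14700031 0.92812345 0.34202014]Traceback (most recent call last):
  File "<stdin>", line 3, in <module>
  File "h.py", line 20, in delta
    print('shift',(Rc.T@(np.array(p)-o['eef_pos'])*1000).round(1),'turn',Ro.from_matrix(Rc.T@R).as_rotvec().round(4),'t',o['clock'].round(2))
                                                                                                                         ^^^^^^^^^^^^^^^^
AttributeError: 'float' object has no attribute 'round'
```

```bash
sed -i "s/o\['clock'\].round(2)/round(o['clock'],2)/" h.py; python3 - <<'E'
from h import *
delta([.50,-.06,.27],pose(81))
E
```

```text
shift [ 441.2 -256.7   33.6] turn [-1.7000e-03 -9.0000e-04 -1.0299e+00] t 0.1
```

>>> {"fn": "send_rows", "kwargs": {"moves": [[[441, -257, 34], [0, 0, -1.03], 50], [[441, -257, 34], [0, 0, -1.03], 50], [[441, -257, 34], [0, 0, -1.03], 50], [[441, -257, 34], [0, 0, -1.03], 50], [[441, -257, 34], [0, 0, -1.03], 50], [[441, -257, 34], [0, 0, -1.03], 50], [[441, -257, 34], [0, 0, -1.03], 50], [[441, -257, 34], [0, 0, -1.03], 50], [[441, -257, 34], [0, 0, -1.03], 50], [[441, -257, 34], [0, 0, -1.03], 50], [[441, -257, 34], [0, 0, -1.03], 50], [[441, -257, 34], [0, 0, -1.03], 50]]}}

```text
clock: 1.1
eef_pos: [0.4931, -0.067, 0.2699]
tool_rot: [0.76, 0.65, 0.0, -0.001]
ft_force: [0.9, -0.4, 0.4]
grip_width: 0.05
```

```bash
python3 - <<'E'
from h import *
st(); im,c=snap('wrist','w0'); st()
print(-np.array(c['R']).T@c['t'],np.array(c['R'])[2],c['fx'])
E
```

```text
t 1.1 p [ 0.4931 -0.067   0.2699] x [0.156 0.988 0.001] z [-0.001  0.002 -1.   ] F [ 0.9 -0.4  0.4] T [-0.02 -0.06 -0.03] g 50.0
t 1.15 p [ 0.4973 -0.0616  0.2692] x [0.149 0.989 0.007] z [ 0.002  0.007 -1.   ] F [ 5.7  2.4 -0.3] T [ 0.18 -0.35 -0.01] g 49.6
[0.50728861 0.01532791 0.34144408] [-0.05230777 -0.32211947 -0.94525285] 264.34162791536596
```

View pics/w0.png

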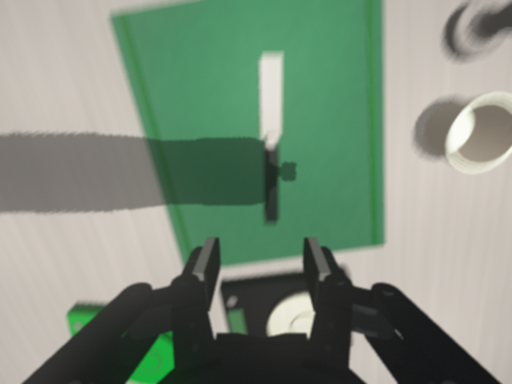

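Wrist view: blade from about (272,53) to (270,135), handle from about (272,145) to (271,222). It's a little blurred, so I'll take a settled picture and measure that.

```bash
python3 - <<'E'
from h import *
im,c=snap('wrist','w1'); st()
hsv=cv2.cvtColor(im,cv2.COLOR_RGB2HSV)
m=np.zeros(im.shape[:2],np.uint8); m[30:235,245:300]=1
st_=((hsv[...,1]<60)&(hsv[...,2]>130)).astype(np.uint8)*m
bl=((im.max(2)<42)).astype(np.uint8)*m
for n,k,z in(('steel',st_,.0143),('black',bl,.026)):
    N,l,s,_=cv2.connectedComponentsWithStats(k); i=1+s[1:,4].argmax(); ys,xs=np.nonzero(l==i)
    r=cv2.minAreaRect(np.c_[xs,ys].astype(np.float32)); P=np.array([onz(c,u,v,z) for u,v in cv2.boxPoints(r)])
    print(n,len(xs),np.round(r[0],1),np.round(r[1],1),'\n',P.round(4).tolist(),'ctr',P.mean(0).round(4),'sides',np.linalg.norm(P-np.roll(P,1,0),axis=1).round(4))
    for v in range(ys.min(),ys.max(),10):
        q=xs[ys==v]; a,b=onz(c,q.min()-.5,v,z),onz(c,q.max()+.5,v,z); print(v,((a+b)/2)[:2].round(4),np.linalg.norm(a-b).round(4))
E
```

```text
t 1.2 p [ 0.4951 -0.0645  0.2692] x [0.148 0.989 0.003] z [-0.001  0.003 -1.   ] F [-1.3 -0.5  0.1] T [-0.06  0.04 -0.06] g 49.9
steel 1865 [265. 112.] [90. 22.] 
 [[0.509, 0.0606, 0.0143], [0.5334, 0.0569, 0.0143], [0.5201, -0.0442, 0.0143], [0.4929, -0.0401, 0.0143]] ctr [0.5139 0.0083 0.0143] sides [0.1019 0.0247 0.102  0.0274]
67 [0.5212 0.0587] 0.0213
77 [0.5197 0.0485] 0.0261
87 [0.5182 0.0381] 0.0264
97 [0.5167 0.0274] 0.0267
107 [0.5151 0.0165] 0.027
117 [0.5134 0.0053] 0.0273
127 [ 0.5124 -0.0062] 0.0265
137 [ 0.5101 -0.0178] 0.0256
147 [ 0.5132 -0.0306] 0.016
black 32 [262.7 195.9] [13.9  4.7] 
 [[0.4943, -0.0791, 0.026], [0.5002, -0.0795, 0.026], [0.4991, -0.0979, 0.026], [0.4931, -0.0976, 0.026]] ctr [ 0.4966 -0.0885  0.026 ] sides [0.0185 0.0059 0.0185 0.006 ]
189 [ 0.4971 -0.0793] 0.0013
199 [ 0.4945 -0.0924] 0.0025
```

```bash
python3 - <<'E'
from h import *
delta([.5036,-.0613,.079],pose(81.7))
E
```

```text
shift [  3.8   8.1 190.2] turn [-0.001  -0.0033 -0.0042] t 1.2
```

>>> {"fn": "send_rows", "kwargs": {"moves": [[[4, 8, 40], [-0.001, -0.003, -0.004], 45], [[4, 8, 80], [-0.001, -0.003, -0.004], 45], [[4, 8, 120], [-0.001, -0.003, -0.004], 45], [[4, 8, 150], [-0.001, -0.003, -0.004], 45], [[4, 8, 170], [-0.001, -0.003, -0.004], 45], [[4, 8, 180], [-0.001, -0.003, -0.004], 45], [[4, 8, 185], [-0.001, -0.003, -0.004], 45], [[4, 8, 188], [-0.001, -0.003, -0.004], 45], [[4, 8, 190], [-0.001, -0.003, -0.004], 45], [[4, 8, 190], [-0.001, -0.003, -0.004], 45], [[4, 8, 190], [-0.001, -0.003, -0.004], 45]]}}

```text
clock: 2.12
eef_pos: [0.5044, -0.0613, 0.0804]
tool_rot: [0.757, 0.654, 0.001, 0.001]
ft_force: [0.1, 0.6, -0.7]
grip_width: 0.0453
```

```bash
python3 - <<'E'
from h import *
st()
delta([.5036,-.0613,.0775],pose(81.7))
E
```

```text
t 2.12 p [ 0.5044 -0.0613  0.0804] x [0.145 0.989 0.   ] z [ 0.002  0.    -1.   ] F [ 0.1  0.6 -0.7] T [-0.02 -0.04  0.05] g 45.3
shift [-0.1 -0.8  2.9] turn [ 0.0024 -0.0004 -0.0004] t 2.12
```

Close on the handle, then lift.

>>> {"fn": "send_rows", "kwargs": {"moves": [[[0, 0, 3], [0, 0, 0], 30], [[0, 0, 3], [0, 0, 0], 10], [[0, 0, 3], [0, 0, 0], 10], [[0, 0, 3], [0, 0, 0], 10], [[0, 0, 3], [0, 0, 0], 10], [[0, 0, 3], [0, 0, 0], 10], [[0, 0, -20], [0, 0, 0], 10], [[0, 0, -60], [0, 0, 0], 10], [[0, 0, -100], [0, 0, 0], 10], [[0, 0, -100], [0, 0, 0], 10], [[0, 0, -100], [0, 0, 0], 10]]}}

```text
clock: 3.03
eef_pos: [0.5058, -0.0615, 0.1828]
tool_rot: [0.756, 0.654, 0.003, 0.003]
ft_force: [-0.6, 0.4, -1.0]
grip_width: 0.017
```

```bash
python3 - <<'E'
from h import *
st(); im,c=snap('wrist','w2'); b,d=snap('side','side1'); a,ct=snap('top','top1')
st()
cr=b[230:310,160:260]; cr=cv2.resize(cr,(480,384),interpolation=cv2.INTER_CUBIC)
w=cv2.resize(im,(400,300)); t=cv2.resize(a[145:220,155:255],(400,300),interpolation=cv2.INTER_CUBIC)
o=np.vstack([np.hstack([w,t]),np.hstack([cv2.resize(cr,(400,300)),cv2.resize(b[140:300,150:320],(400,300))])])
cv2.imwrite('pics/m1.png',o[:,:,::-1])
E
```

```text
t 3.03 p [ 0.5058 -0.0615  0.1828] x [0.145 0.989 0.   ] z [ 0.008 -0.001 -1.   ] F [-0.6  0.4 -1. ] T [0.04 0.   0.01] g 17.0
t 3.18 p [ 0.5029 -0.0611  0.1788] x [0.145 0.989 0.   ] z [-0.001  0.    -1.   ] F [ 0.2  0.7 -1.2] T [0.02 0.03 0.02] g 17.1
```

View pics/m1.png

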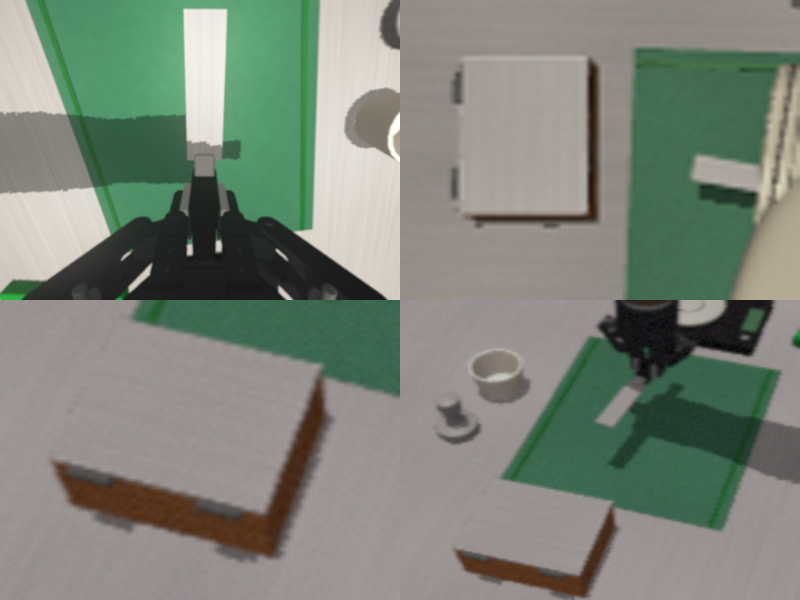

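```bash
python3 - <<'E'
from h import *
im,c=load('top1')
g=cv2.cvtColor(im,cv2.COLOR_RGB2GRAY)
for n in((150,250),):
    big=g.astype(float)
# subpixel edges by gradient max along rows/cols
def edge(line,a,b,sgn):
    d=np.diff(line[a:b].astype(float))*sgn; i=int(d.argmax()); lo=max(i-1,0); w=np.clip(d[lo:i+2],0,None); return a+lo+.5+ (w*np.arange(len(w))).sum()/w.sum()
R=[(edge(g[v],195,210,-1),v) for v in range(164,195,3)]
L=[(edge(g[v],164,177,1),v) for v in range(164,195,3)]
T=[(u,edge(g[:,u],152,165,1)) for u in range(174,200,3)]
B=[(u,edge(g[:,u],193,206,-1)) for u in range(174,200,3)]
for n,E in zip('RLTB',(R,L,T,B)):
    P=np.array([onz(c,u,v,.077)[:2] for u,v in E]); m=np.median(P,0); vx=cv2.fitLine(P.astype(np.float32),cv2.DIST_HUBER,0,.001,.001).ravel(); print(n,P.round(4)[[0,5,-1]].tolist(),vx.round(4))
E
```

```text
R [[0.6081, 0.1639], [0.5512, 0.1613], [0.4946, 0.1594]] [0.9992 0.0387 0.5513 0.1616]
L [[0.6048, 0.2815], [0.5479, 0.2818], [0.4914, 0.2798]] [0.9999 0.0124 0.548  0.2813]
T [[0.6263, 0.2676], [0.6279, 0.2111], [0.6289, 0.1772]] [ 0.0281 -0.9996  0.6276  0.2224]
B [[0.4762, 0.2609], [0.4776, 0.2049], [0.4785, 0.1713]] [ 0.0248 -0.9997  0.4773  0.2161]
```

```bash
python3 - <<'E'
from h import *
delta([.5565,.0495,.155],pose(91.5))
E
```

```text
shift [117.2  37.1  23.8] turn [-0.0009 -0.0004 -0.1713] t 3.18
```

>>> {"fn": "send_rows", "kwargs": {"moves": [[[30, 10, 5], [0, 0, -0.08], 10], [[65, 20, 5], [0, 0, -0.171], 10], [[95, 30, 5], [0, 0, -0.171], 10], [[110, 35, 10], [0, 0, -0.171], 10], [[117, 37, 20], [0, 0, -0.171], 10], [[117, 37, 24], [0, 0, -0.171], 10], [[117, 37, 24], [0, 0, -0.171], 10], [[117, 37, 24], [0, 0, -0.171], 10], [[117, 37, 24], [0, 0, -0.171], 10], [[117, 37, 24], [0, 0, -0.171], 10]]}}

```text
clock: 4.02
eef_pos: [0.5562, 0.0481, 0.1551]
tool_rot: [0.699, 0.716, -0.0, -0.0]
ft_force: [0.3, -0.3, -0.8]
grip_width: 0.0166
```

```bash
python3 - <<'E'
from h import *
st(); im,c=snap('wrist','w3'); st()
p=np.array([.5537,.1615,.077]); h=pose(91.5)[:,0]; l=np.array([h[1],-h[0],0])
print('edge mid px',proj(c,p),'corners',proj(c,p+.075*l),proj(c,p-.075*l))
cv2.imwrite('pics/w3b.png',cv2.resize(im,(768,576))[:,:,::-1])
E
```

```text
t 4.02 p [0.5562 0.0481 0.1551] x [-0.024  1.     0.   ] z [-0.001  0.    -1.   ] F [ 0.3 -0.3 -0.8] T [0.03 0.06 0.  ] g 16.6
t 4.07 p [0.5564 0.0483 0.1553] x [-0.024  1.     0.   ] z [-0.  0. -1.] F [-0.  -0.8 -1.1] T [0.01 0.04 0.  ] g 16.5
edge mid px (np.float64(259.9953526371131), np.float64(38.51788529366323)) corners (np.float64(410.84501942841825), np.float64(38.14192031555041)) (np.float64(109.3773292030067), np.float64(38.89327294342277))
```

View pics/w3b.png

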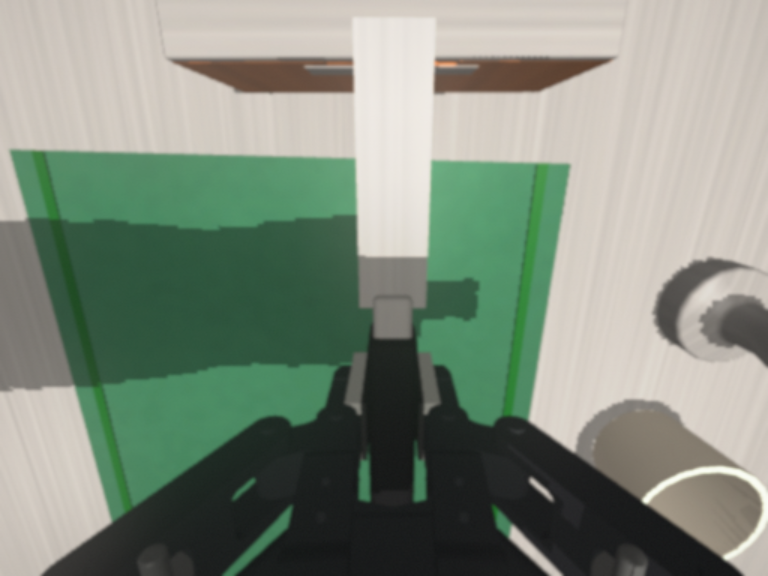

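Wrist view: the blade tip (393,17) is centred over the notch (305–478, row 67). The lid edge is at row 57, which matches the prediction. Next I'll lower the blade to touch the lid and calibrate its height.

>>> {"fn": "send_rows", "kwargs": {"moves": [[[0, 0, 6], [0, 0, 0], 10], [[0, 0, 9], [0, 0, 0], 10], [[0, 0, 10.5], [0, 0, 0], 10], [[0, 0, 10.5], [0, 0, 0], 10], [[0, 0, 10.5], [0, 0, 0], 10]]}}

```text
clock: 4.48
eef_pos: [0.5562, 0.0483, 0.1446]
tool_rot: [0.698, 0.716, -0.0, -0.0]
ft_force: [0.4, 0.1, -1.3]
grip_width: 0.017
```

>>> {"fn": "send_rows", "kwargs": {"moves": [[[0, 0, 1], [0, 0, 0], 10], [[0, 0, 1], [0, 0, 0], 10], [[0, 0, 1], [0, 0, 0], 10]]}}

```text
clock: 4.73
eef_pos: [0.5563, 0.0484, 0.1436]
tool_rot: [0.698, 0.716, -0.0, -0.0]
ft_force: [0.2, -0.2, -1.3]
grip_width: 0.017
```

>>> {"fn": "send_rows", "kwargs": {"moves": [[[0, 0, 1], [0, 0, 0], 10], [[0, 0, 1], [0, 0, 0], 10], [[0, 0, 1], [0, 0, 0], 10]]}}

```text
clock: 4.98
eef_pos: [0.5564, 0.0484, 0.143]
tool_rot: [0.698, 0.716, 0.0, -0.0]
ft_force: [-0.3, -0.3, 0.8]
grip_width: 0.0169
```

>>> {"fn": "send_rows", "kwargs": {"moves": [[[0, 0, -4], [0, 0, 0], 10], [[-22, 0, -4], [0, 0, 0], 10], [[-25, 0, -2], [0, 0, 0], 10], [[-25, 0, 6], [0, 0, 0], 10], [[-25, 0, 9], [0, 0, 0], 10], [[-25, 0, 9], [0, 0, 0], 10], [[-25, 0, 9], [0, 0, 0], 10], [[-25, 0, 9], [0, 0, 0], 10]]}}

```text
clock: 5.65
eef_pos: [0.5569, 0.0239, 0.1337]
tool_rot: [0.698, 0.716, 0.0, -0.0]
ft_force: [-1.0, -0.4, -0.5]
grip_width: 0.0171
```

```bash
python3 - <<'E'
from h import *
st(); delta([.5562,.0400,.134],pose(91.5)); delta([.5557,.0650,.134],pose(91.5))
E
```

```text
t 5.65 p [0.5569 0.0239 0.1337] x [-0.025  1.     0.001] z [-0.001  0.001 -1.   ] F [-1.  -0.4 -0.5] T [-0.02 -0.04 -0.01] g 17.1
shift [16.1 -0.3 -0.2] turn [-0.0005 -0.0006 -0.0011] t 5.65
shift [41.1 -0.2 -0.2] turn [-0.0005 -0.0006 -0.0011] t 5.65
```

>>> {"fn": "send_rows", "kwargs": {"moves": [[[8, 0, 0], [0, 0, 0], 10], [[14, 0, 0], [0, 0, 0], 10], [[18, 0, 0], [0, 0, 0], 10], [[21, 0, 0], [0, 0, 0], 10], [[21, 0, 0], [0, 0, 0], 10], [[21, 0, 0], [0, 0, 0], 10]]}}

```text
clock: 6.15
eef_pos: [0.5564, 0.0453, 0.1338]
tool_rot: [0.698, 0.716, 0.0, -0.0]
ft_force: [-0.2, -0.6, -0.9]
grip_width: 0.0167
```

>>> {"fn": "send_rows", "kwargs": {"moves": [[[5, 0, 0], [0, 0, 0], 10], [[10, 0, 0], [0, 0, 0], 10], [[15, 0, 0], [0, 0, 0], 10], [[15, 0, 0], [0, 0, 0], 10]]}}

```text
clock: 6.48
eef_pos: [0.556, 0.0613, 0.1339]
tool_rot: [0.698, 0.717, 0.0, -0.0]
ft_force: [-0.1, 0.2, -1.8]
grip_width: 0.0171
```

```bash
cat >> h.py <<'E'
H=pose(91.5)[:,0]
FR=np.array([.5537,.1615,.066])
def lev(i,th,up=0,fwd=0):
    "blade pitched th deg about the sill lip, tip i mm in; up/fwd mm extra"
    R=pose(91.5,th); F=FR+[0,0,.0013/np.cos(np.radians(th))+up/1e3]+H*fwd/1e3
    return F-R@np.array([.122-i/1e3,0,.065]),R
E
python3 - <<'E'
from h import *
st()
for i,t in((25,0),(25,5),(25,10),(25,15)): delta(*lev(i,t))
E
```

```text
t 6.48 p [0.556  0.0613 0.1339] x [-0.027  1.     0.001] z [-0.     0.001 -1.   ] F [-0.1  0.2 -1.8] T [-0.01 -0.03 -0.01] g 17.1
shift [3.2 0.3 1.6] turn [-0.0003 -0.0009  0.0008] t 6.48
shift [-2.1  0.3 10.3] turn [-0.0004  0.0863  0.0008] t 6.48
shift [-6.6  0.3 19.4] turn [-0.0004  0.1736  0.0007] t 6.48
shift [-10.3   0.3  28.8] turn [-0.0004  0.2609  0.0007] t 6.48
```

>>> {"fn": "send_rows", "kwargs": {"moves": [[[2, 0, 1], [0, 0, 0], 10], [[0.5, 0, 6], [0, 0.045, 0], 10], [[-2, 0, 10], [0, 0.087, 0], 10], [[-4.4, 0, 15], [0, 0.13, 0], 10], [[-6.6, 0, 19.4], [0, 0.174, 0], 10], [[-8.5, 0, 24], [0, 0.217, 0], 10], [[-10.3, 0, 28.8], [0, 0.261, 0], 10], [[-10.3, 0, 28.8], [0, 0.261, 0], 10], [[-10.3, 0, 28.8], [0, 0.261, 0], 10]]}}

```text
clock: 7.23
eef_pos: [0.5563, 0.0502, 0.1048]
tool_rot: [0.692, 0.71, 0.09, -0.093]
ft_force: [-0.1, -1.2, -0.3]
grip_width: 0.0171
```

```bash
python3 - <<'E'
from h import *
st(); im,c=snap('wrist','w4'); b,d=snap('side','side2')
cv2.imwrite('pics/m2.png',np.hstack([cv2.resize(im,(400,300)),cv2.resize(b[215:305,150:270],(400,300),interpolation=cv2.INTER_CUBIC)])[:,:,::-1])
for i,t in((45,15),(45,18),(60,18),(60,20)): delta(*lev(i,t))
E
```

```text
t 7.23 p [0.5563 0.0502 0.1048] x [-0.025  0.966  0.257] z [-0.008  0.257 -0.966] F [-0.1 -1.2 -0.3] T [-0.52  0.07  0.04] g 17.1
shift [20.4  0.2  0.2] turn [-0.0004  0.0023  0.0005] t 7.33
shift [17.1  0.2  4.3] turn [-0.0004  0.0547  0.0005] t 7.33
shift [32.1  0.2  3.5] turn [-0.0004  0.0547  0.0005] t 7.33
shift [30.   0.2  5.8] turn [-0.0004  0.0896  0.0005] t 7.33
```

View pics/m2.png

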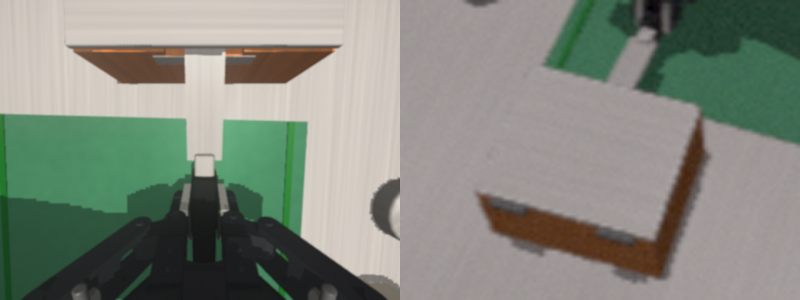

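The blade is in the notch, pitched 15°, with only small forces. Next I'll go deeper and lever further.

>>> {"fn": "send_rows", "kwargs": {"moves": [[[7, 0, 0], [0, 0, 0], 10], [[14, 0, 0], [0, 0, 0], 10], [[20.4, 0, 0.2], [0, 0.002, 0], 10], [[18.7, 0, 2.2], [0, 0.028, 0], 10], [[17.1, 0, 4.3], [0, 0.055, 0], 10], [[22, 0, 4.0], [0, 0.055, 0], 10], [[27, 0, 3.8], [0, 0.055, 0], 10], [[32, 0, 3.5], [0, 0.055, 0], 10], [[30, 0, 5.8], [0, 0.09, 0], 10], [[30, 0, 5.8], [0, 0.09, 0], 10], [[30, 0, 5.8], [0, 0.09, 0], 10]]}}

```text
clock: 8.25
eef_pos: [0.556, 0.0799, 0.1072]
tool_rot: [0.688, 0.706, 0.12, -0.123]
ft_force: [0.7, -4.4, -1.6]
grip_width: 0.0167
```

```bash
python3 - <<'E'
from h import *
st(); im,c=snap('wrist','w5'); b,d=snap('side','side3')
cv2.imwrite('pics/m3.png',np.hstack([cv2.resize(im,(400,300)),cv2.resize(b[215:305,150:270],(400,300),interpolation=cv2.INTER_CUBIC)])[:,:,::-1])
E
```

```text
t 8.25 p [0.556  0.0799 0.1072] x [-0.024  0.941  0.338] z [-0.008  0.338 -0.941] F [ 0.7 -4.4 -1.6] T [-1.89 -0.22 -0.16] g 16.7
```

View pics/m3.png

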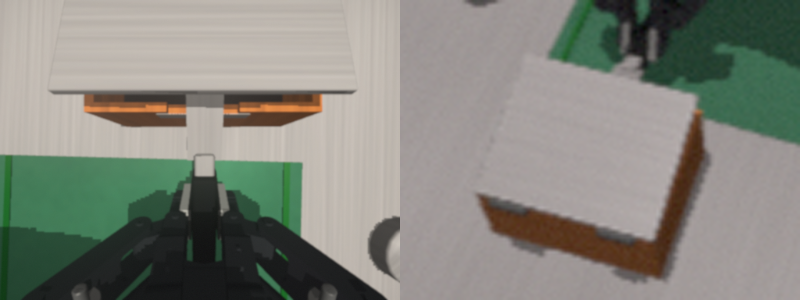

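```bash
cat >> h.py <<'E'
HG=FR+[0,0,.006]+H*.120
def tip(phi,th,r):
    f=np.radians(phi); T=HG+(r/1e3)*(-H*np.cos(f)+np.array([0,0,np.sin(f)])); R=pose(91.5,th)
    return T-R@np.array([.122,0,.065]),R
E
python3 - <<'E'
from h import *
im,c=load('w5')
for ph in (8,10,12,14,16,18):
    f=np.radians(ph); e=HG+.12*(-H*np.cos(f)+np.array([0,0,np.sin(f)])); print(ph,np.round(proj(c,e),1))
st(); delta(*lev(20,20,2)); delta(*lev(17,20,8))
for a in((14,20,103),(18,22,103),(22,24,103),(26,26,103),(30,28,103),(34,30,103)): print(a,end=' '); delta(*tip(*a))
E
```

```text
8 [258.7 132.1]
10 [258.6 128.1]
12 [258.5 123.5]
14 [258.4 118.1]
16 [258.3 112. ]
18 [258.2 105. ]
t 8.35 p [0.556  0.0799 0.1072] x [-0.025  0.941  0.337] z [-0.008  0.337 -0.941] F [ 1.3 -6.5 -2.3] T [-1.99 -0.21 -0.14] g 16.6
shift [-38.2  -0.2  -1.3] turn [0.0006 0.0049 0.0001] t 8.35
shift [-39.2  -0.2  -7. ] turn [0.0006 0.0049 0.0001] t 8.35
(14, 20, 103) shift [-30.1  -0.1 -20.4] turn [0.0006 0.0049 0.0001] t 8.35
(18, 22, 103) shift [-28.   -0.1 -21.9] turn [0.0006 0.0398 0.0001] t 8.35
(22, 24, 103) shift [-25.5  -0.1 -23.1] turn [0.0006 0.0747 0.0001] t 8.35
(26, 26, 103) shift [-22.4  -0.1 -23.8] turn [6.000e-04 1.096e-01 1.000e-04] t 8.35
(30, 28, 103) shift [-18.8  -0.1 -24.1] turn [6.000e-04 1.445e-01 1.000e-04] t 8.35
(34, 30, 103) shift [-14.7  -0.1 -24. ] turn [6.000e-04 1.794e-01 1.000e-04] t 8.35
```

>>> {"fn": "send_rows", "kwargs": {"moves": [[[-20, 0, 0], [0, 0.005, 0], 10], [[-38, 0, -1], [0, 0.005, 0], 10], [[-38, 0, -4], [0, 0.005, 0], 10], [[-35, 0, -11], [0, 0.005, 0], 10], [[-32, 0, -16], [0, 0.005, 0], 10], [[-30, 0, -20.4], [0, 0.005, 0], 10], [[-29, 0, -21.2], [0, 0.022, 0], 10], [[-28, 0, -21.9], [0, 0.04, 0], 10], [[-26.8, 0, -22.5], [0, 0.057, 0], 10], [[-25.5, 0, -23.1], [0, 0.075, 0], 10], [[-25.5, 0, -23.1], [0, 0.075, 0], 10]]}}

```text
clock: 9.27
eef_pos: [0.5565, 0.0478, 0.1197]
tool_rot: [0.683, 0.7, 0.145, -0.15]
ft_force: [0.6, -2.0, -5.1]
grip_width: 0.0172
```

```bash
python3 - <<'E'
from h import *
st(); im,c=snap('wrist','w6'); b,d=snap('side','side4')
cv2.imwrite('pics/m4.png',np.hstack([cv2.resize(im,(400,300)),cv2.resize(b[215:305,150:270],(400,300),interpolation=cv2.INTER_CUBIC)])[:,:,::-1])
for ph in (10,14,18,22,26):
    f=np.radians(ph); e=HG+.12*(-H*np.cos(f)+np.array([0,0,np.sin(f)])); print(ph,np.round(proj(c,e)*np.array([.78,.78]),1))
for k in range(9): a=(26+4*k,min(26+2*k,38),103); print(a,end=' '); delta(*tip(*a))
E
```

```text
t 9.27 p [0.5565 0.0478 0.1197] x [-0.023  0.913  0.408] z [-0.011  0.408 -0.913] F [ 0.6 -2.  -5.1] T [-1.66 -0.12 -0.13] g 17.2
10 [202.5  62.4]
14 [202.4  52.6]
18 [202.3  40.7]
22 [202.2  26.2]
26 [202.1   9. ]
(26, 26, 103) shift [ 3.6  0.1 -0.8] turn [-0.0002  0.0346 -0.0007] t 9.37
(30, 28, 103) shift [ 7.2  0.1 -0.9] turn [-0.0002  0.0695 -0.0007] t 9.37
(34, 30, 103) shift [11.3  0.1 -0.5] turn [-0.0002  0.1044 -0.0007] t 9.37
(38, 32, 103) shift [15.8  0.1  0.4] turn [-0.0002  0.1393 -0.0007] t 9.37
(42, 34, 103) shift [20.7  0.1  1.9] turn [-1.000e-04  1.742e-01 -7.000e-04] t 9.37
(46, 36, 103) shift [25.9  0.1  3.8] turn [-1.000e-04  2.091e-01 -7.000e-04] t 9.37
(50, 38, 103) shift [31.5  0.1  6.2] turn [-1.00e-04  2.44e-01 -7.00e-04] t 9.37
(54, 38, 103) shift [38.5  0.1  4.5] turn [-1.00e-04  2.44e-01 -7.00e-04] t 9.37
(58, 38, 103) shift [45.6  0.1  3.2] turn [-1.00e-04  2.44e-01 -7.00e-04] t 9.37
```

View pics/m4.png

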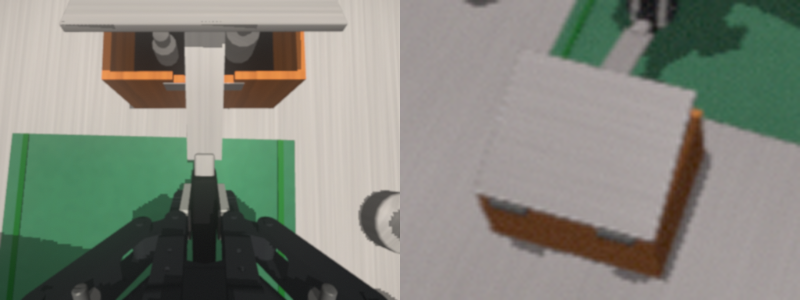

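The lid is at about 21° and lifting with the blade, with no visible slip. Both weights can be seen inside, the larger on the right (+x). Continuing.

>>> {"fn": "send_rows", "kwargs": {"moves": [[[3.6, 0, -0.8], [0, 0.035, 0], 10], [[7.2, 0, -0.9], [0, 0.07, 0], 10], [[11.3, 0, -0.5], [0, 0.104, 0], 10], [[15.8, 0, 0.4], [0, 0.139, 0], 10], [[20.7, 0, 1.9], [0, 0.174, 0], 10], [[25.9, 0, 3.8], [0, 0.209, 0], 10], [[31.5, 0, 6.2], [0, 0.244, 0], 10], [[38.5, 0, 4.5], [0, 0.244, 0], 10], [[45.6, 0, 3.2], [0, 0.244, 0], 10], [[45.6, 0, 3.2], [0, 0.244, 0], 10]]}}

```text
clock: 10.2
eef_pos: [0.5558, 0.0913, 0.1364]
tool_rot: [0.66, 0.677, 0.228, -0.233]
ft_force: [0.9, -2.5, -2.6]
grip_width: 0.0163
```

```bash
python3 - <<'E'
from h import *
st()
for k in range(12): a=(62+4*k,38,103); print(a,end=' '); delta(*tip(*a))
E
```

```text
t 10.2 p [0.5558 0.0913 0.1364] x [-0.021  0.787  0.616] z [-0.015  0.616 -0.788] F [ 0.9 -2.5 -2.6] T [-1.28 -0.07 -0.  ] g 16.3
(62, 38, 103) shift [ 6.1 -0.2  1.5] turn [ 0.0008 -0.0005  0.0006] t 10.2
(66, 38, 103) shift [13.2 -0.2  3. ] turn [ 0.0008 -0.0005  0.0006] t 10.2
(70, 38, 103) shift [20.1 -0.2  5. ] turn [ 0.0008 -0.0005  0.0006] t 10.2
(74, 38, 103) shift [26.8 -0.2  7.4] turn [ 0.0008 -0.0005  0.0006] t 10.2
(78, 38, 103) shift [33.4 -0.2 10.4] turn [ 0.0008 -0.0005  0.0006] t 10.2
(82, 38, 103) shift [39.7 -0.2 13.7] turn [ 0.0008 -0.0005  0.0006] t 10.2
(86, 38, 103) shift [45.8 -0.2 17.6] turn [ 0.0008 -0.0005  0.0006] t 10.2
(90, 38, 103) shift [51.7 -0.2 21.8] turn [ 0.0008 -0.0005  0.0006] t 10.2
(94, 38, 103) shift [57.2 -0.2 26.4] turn [ 0.0008 -0.0005  0.0006] t 10.2
(98, 38, 103) shift [62.3 -0.2 31.4] turn [ 0.0008 -0.0005  0.0006] t 10.2
(102, 38, 103) shift [67.1 -0.2 36.8] turn [ 0.0008 -0.0005  0.0006] t 10.2
(106, 38, 103) shift [71.6 -0.2 42.4] turn [ 0.0008 -0.0005  0.0006] t 10.2
```

```bash
python3 - <<'E'
from h import *
for k in range(12): a=(62+4*k,36-2*k,103); print(a,end=' '); delta(*tip(*a))
E
```

```text
(62, 36, 103) shift [ 8.5 -0.2 -2.7] turn [ 0.0008 -0.0354  0.0006] t 10.2
(66, 34, 103) shift [18.  -0.2 -5.4] turn [ 0.0008 -0.0703  0.0006] t 10.2
(70, 32, 103) shift [27.5 -0.2 -7.4] turn [ 0.0008 -0.1052  0.0006] t 10.2
(74, 30, 103) shift [37.1 -0.2 -8.9] turn [ 0.0008 -0.1401  0.0005] t 10.2
(78, 28, 103) shift [46.6 -0.2 -9.8] turn [ 0.0009 -0.175   0.0005] t 10.2
(82, 26, 103) shift [ 55.9  -0.2 -10.2] turn [ 0.0009 -0.2099  0.0005] t 10.2
(86, 24, 103) shift [ 65.2  -0.2 -10. ] turn [ 0.0009 -0.2448  0.0005] t 10.2
(90, 22, 103) shift [74.3 -0.2 -9.3] turn [ 0.0009 -0.2798  0.0005] t 10.2
(94, 20, 103) shift [83.2 -0.2 -8.1] turn [ 0.0009 -0.3147  0.0005] t 10.2
(98, 18, 103) shift [91.9 -0.2 -6.4] turn [ 0.0009 -0.3496  0.0005] t 10.2
(102, 16, 103) shift [100.4  -0.2  -4.2] turn [ 0.0009 -0.3845  0.0004] t 10.2
(106, 14, 103) shift [108.6  -0.2  -1.6] turn [ 9.000e-04 -4.194e-01  4.000e-04] t 10.2
```

>>> {"fn": "send_rows", "kwargs": {"moves": [[[8.5, 0, -2.7], [0, -0.035, 0], 10], [[18, 0, -5.4], [0, -0.07, 0], 10], [[27.5, 0, -7.4], [0, -0.105, 0], 10], [[37, 0, -8.9], [0, -0.14, 0], 10], [[46.6, 0, -9.8], [0, -0.175, 0], 10], [[56, 0, -10.2], [0, -0.21, 0], 10], [[65, 0, -10], [0, -0.245, 0], 10], [[74, 0, -9.3], [0, -0.28, 0], 10], [[83, 0, -8], [0, -0.315, 0], 10], [[92, 0, -6.4], [0, -0.35, 0], 10], [[100, 0, -4.2], [0, -0.385, 0], 10], [[105, 0, -3], [0, -0.4, 0], 10]]}}

```text
clock: 11.2
eef_pos: [0.5533, 0.1725, 0.2042]
tool_rot: [0.691, 0.71, 0.092, -0.093]
ft_force: [-0.1, -5.9, -3.4]
grip_width: 0.0167
```

>>> {"fn": "send_rows", "kwargs": {"moves": [[[0, 0, 0], [0, 0, 0], 10], [[-30, 0, 0], [0, 0, 0], 10], [[-70, 0, -20], [0, -0.1, 0], 10], [[-110, 0, -30], [0, -0.2, 0], 10], [[-150, 0, -40], [0, -0.26, 0], 10], [[-170, 0, -40], [0, -0.26, 0], 10], [[-180, 0, -40], [0, -0.26, 0], 10]]}}

```text
clock: 11.78
eef_pos: [0.5582, -0.0134, 0.1963]
tool_rot: [0.698, 0.716, 0.002, -0.001]
ft_force: [-0.4, -0.3, -1.8]
grip_width: 0.0166
```

```bash
python3 - <<'E'
from h import *
st(); a,c=snap('top','top2'); b,d=snap('side','side5'); im,_=snap('wrist','w7')
cv2.imwrite('pics/m5.png',np.vstack([np.hstack([cv2.resize(a[140:245,140:280],(400,300),interpolation=cv2.INTER_CUBIC),cv2.resize(b[180:330,130:330],(400,300),interpolation=cv2.INTER_CUBIC)]),np.hstack([cv2.resize(im,(400,300)),np.zeros((300,400,3),np.uint8)])])[:,:,::-1])
delta([.5036,-.0613,.079],pose(81.7)); delta([.5036,-.0613,.15],pose(81.7))
E
```

```text
t 11.78 p [ 0.5582 -0.0134  0.1963] x [-0.024  1.     0.005] z [ 0.002  0.005 -1.   ] F [-0.4 -0.3 -1.8] T [ 0.01 -0.06  0.  ] g 16.6
shift [-49.1 -55.7 116.7] turn [ 0.0002 -0.0051  0.1705] t 11.93
shift [-48.7 -55.7  45.7] turn [ 0.0002 -0.0051  0.1705] t 11.93
```

View pics/m5.png

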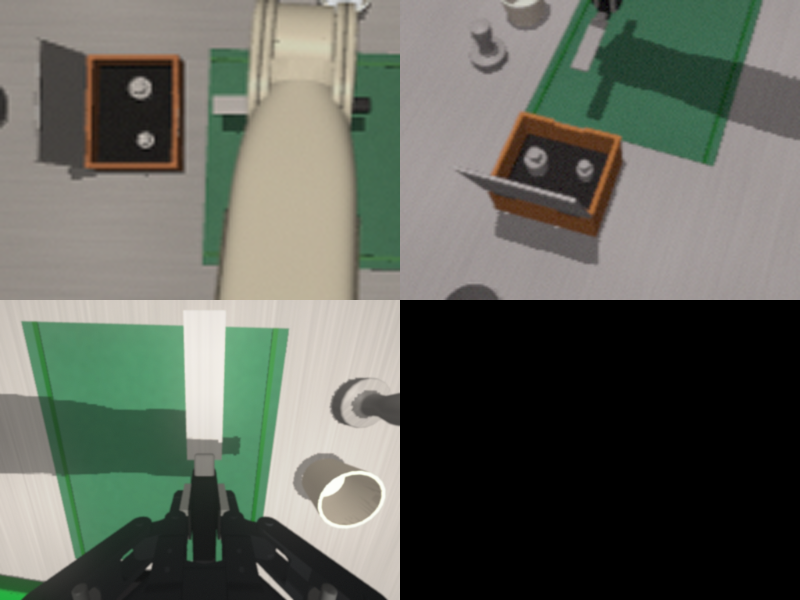

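The lid is open well past upright. In the top crop the larger weight is at (140,87) and the smaller at (145,140). Laying the scraper down now.

>>> {"fn": "send_rows", "kwargs": {"moves": [[[-20, -20, 30], [0, -0.005, 0], 10], [[-40, -40, 60], [0, -0.005, 0], 10], [[-49, -50, 85], [0, -0.005, 0], 10], [[-49, -50, 100], [0, -0.005, 0], 10], [[-49, -50, 108], [0, -0.005, 0], 10], [[-49, -50, 113], [0, -0.005, 0], 10], [[-49, -50, 116], [0, -0.005, 0], 10], [[-49, -50, 117], [0, -0.005, 0], 10], [[-49, -50, 117], [0, -0.005, 0], 10]]}}

```text
clock: 12.68
eef_pos: [0.5105, -0.0605, 0.0795]
tool_rot: [0.698, 0.717, 0.001, 0.001]
ft_force: [-0.5, -0.1, -1.5]
grip_width: 0.017
```

>>> {"fn": "send_rows", "kwargs": {"moves": [[[0, 0, 1], [0, 0, 0], 10], [[0, 0, 1], [0, 0, 0], 10], [[0, 0, 1], [0, 0, 0], 10]]}}

```text
clock: 12.93
eef_pos: [0.5111, -0.0604, 0.0791]
tool_rot: [0.697, 0.717, 0.001, 0.001]
ft_force: [-0.3, 0.4, -1.1]
grip_width: 0.0168
```

>>> {"fn": "send_rows", "kwargs": {"moves": [[[0, 0, 1.3], [0, 0, 0], 10], [[0, 0, 1.3], [0, 0, 0], 10], [[0, 0, 1.3], [0, 0, 0], 10]]}}

```text
clock: 13.18
eef_pos: [0.5112, -0.0605, 0.0785]
tool_rot: [0.698, 0.717, 0.002, 0.002]
ft_force: [-1.6, 0.3, 4.5]
grip_width: 0.0171
```

```bash
python3 - <<'E'
from h import *
st(); im,c=load('top2')
a=im[140:245,140:280]; k=(a.min(2)>100).astype(np.uint8)
m=np.zeros_like(k); m[24:55,36:60]=1; k*=m
N,l,s,cen=cv2.connectedComponentsWithStats(k)
for i in range(1,N):
    if s[i,4]>10:
        u,v=cen[i]+[140,140]; print(s[i],(u,v),onz(c,u,v,.06),onz(c,u,v,.05))
E
```

```text
t 13.18 p [ 0.5112 -0.0605  0.0785] x [-0.027  1.     0.   ] z [ 0.005  0.    -1.   ] F [-1.6  0.3  4.5] T [ 0.03  0.45 -0.01] g 17.1
[45 27  8  8 47] (np.float64(188.5744680851064), np.float64(170.2127659574468)) [0.58543982 0.21388265 0.06      ] [0.58679302 0.21565257 0.05      ]
[48 46  6  6 24] (np.float64(190.5), np.float64(188.5)) [0.51568706 0.20369646 0.06      ] [0.51654587 0.20539419 0.05      ]
```

>>> {"fn": "send_rows", "kwargs": {"moves": [[[0, 0, 0], [0, 0, 0], 25], [[0, 0, 0], [0, 0, 0], 45], [[0, 0, 0], [0, 0, 0], 45], [[0, 0, -30], [0, 0, 0], 45], [[0, 0, -70], [0, 0, 0], 45], [[0, 0, -110], [0, 0, 0], 45], [[0, 0, -150], [0, 0, 0], 45], [[0, 0, -170], [0, 0, 0], 45]]}}

```text
clock: 13.85
eef_pos: [0.5121, -0.0607, 0.2536]
tool_rot: [0.698, 0.717, 0.004, 0.005]
ft_force: [0.9, -0.7, 0.2]
grip_width: 0.0452
```

```bash
python3 - <<'E'
from h import *
st(); print(readout.get_obs()['joint_pos'].round(2))
delta([.586,.215,.25],pose(1.5)); delta([.586,.215,.25],pose(-178.5))
E
```

```text
t 13.85 p [ 0.5121 -0.0607  0.2536] x [-0.027  1.    -0.001] z [ 0.012 -0.001 -1.   ] F [ 0.9 -0.7  0.2] T [-0.   -0.03  0.  ] g 45.2
[-0.12  0.29 -0.06  1.21  0.    1.43]
shift [273.6  81.3   4.3] turn [ 0.0101 -0.0086  1.5715] t 13.85
shift [273.6  81.3   4.3] turn [ 0.0086  0.0101 -1.5701] t 13.85
```

>>> {"fn": "send_rows", "kwargs": {"moves": [[[30, 10, -20], [0, 0, -0.13], 45], [[65, 20, -25], [0, 0, -0.26], 45], [[100, 30, -25], [0, 0, -0.39], 45], [[135, 40, -25], [0, 0, -0.52], 45], [[170, 50, -25], [0, 0, -0.65], 45], [[200, 60, -25], [0, 0, -0.78], 45], [[225, 70, -25], [0, 0, -0.9], 45], [[245, 75, -25], [0, 0, -1.02], 45], [[260, 81, -25], [0, 0, -1.14], 45], [[270, 81, -25], [0, 0, -1.26], 45], [[274, 81, -25], [0, 0, -1.38], 45], [[274, 81, -25], [0, 0, -1.5], 45]]}}

```text
clock: 14.85
eef_pos: [0.5853, 0.2169, 0.2785]
tool_rot: [0.018, 1.0, -0.0, 0.006]
ft_force: [0.4, -0.8, -0.9]
grip_width: 0.045
```

>>> {"fn": "send_rows", "kwargs": {"moves": [[[0, 0, 0], [0, 0, -0.07], 45], [[0, 0, 0], [0, 0, -0.07], 45], [[0, 0, 0], [0, 0, -0.07], 45]]}}

```text
clock: 15.1
eef_pos: [0.5852, 0.217, 0.278]
tool_rot: [-0.016, 1.0, -0.001, 0.005]
ft_force: [-0.7, -0.2, -0.6]
grip_width: 0.0447
```

```bash
python3 - <<'E'
from h import *
st(); im,c=snap('wrist','w8'); st()
for z in(.022,.066): print(proj(c,[.586,.215,z]),proj(c,[.516,.2045,z-.01]))
cv2.imwrite('pics/w8b.png',cv2.resize(im,(768,576))[:,:,::-1])
E
```

```text
t 15.1 p [0.5852 0.217  0.278 ] x [-0.999 -0.032 -0.011] z [ 0.011 -0.001 -1.   ] F [-0.7 -0.2 -0.6] T [-0.04 -0.03  0.04] g 44.7
t 15.15 p [0.5852 0.2169 0.2782] x [-0.999 -0.032 -0.011] z [ 0.011 -0.001 -1.   ] F [0.4 0.4 0.5] T [ 0.03  0.   -0.06] g 44.7
(np.float64(260.7065610284853), np.float64(170.10779024036327)) (np.float64(253.9351559267579), np.float64(111.92439067479857))
(np.float64(260.58032685730416), np.float64(180.10257440333177)) (np.float64(252.80215734794433), np.float64(113.83272213048288))
```

View pics/w8b.png

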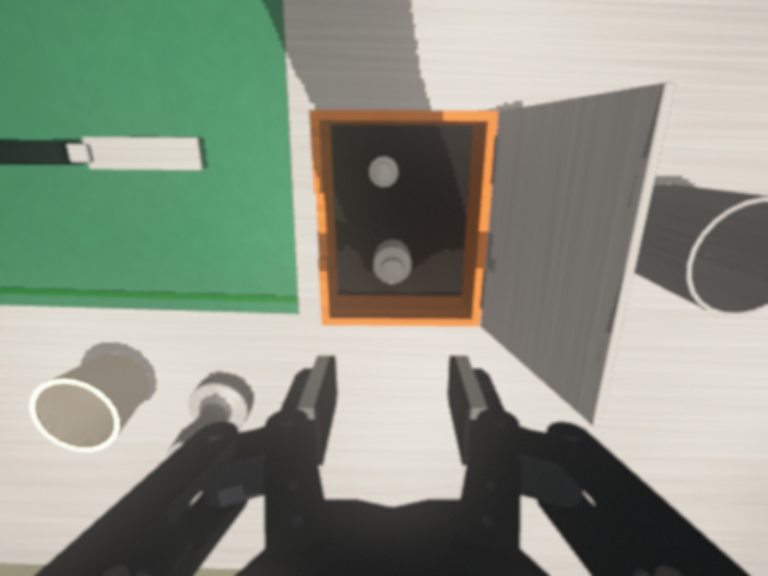

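Settled wrist view: larger weight's knob at (393,265), smaller at (383,171) in the 1.5× picture. The lid is open on the right and the scraper lies flat on the left.

```bash
python3 - <<'E'
from h import *
im,c=load('w8'); g=cv2.cvtColor(im,cv2.COLOR_RGB2GRAY)
k=(g>130).astype(np.uint8); m=np.zeros_like(k); m[155:198,240:285]=1; k*=m
N,l,s,cen=cv2.connectedComponentsWithStats(k)
for i in range(1,N): 
    if s[i,4]>20: print(s[i],cen[i])
p=onz(c,262,176.7,.066); print(p)
t=[p[0],p[1],.125]; delta(t,pose(-178.5))
E
```

```text
[251 166  22  23 278] [261.76618705 177.12589928]
[0.58201204 0.2164504  0.066     ]
shift [ 4.900e+00 -1.000e-01  1.531e+02] turn [-0.0011  0.0107  0.006 ] t 15.15
```

>>> {"fn": "send_rows", "kwargs": {"moves": [[[4, 0, 40], [-0.001, 0.011, 0.006], 40], [[4, 0, 80], [-0.001, 0.011, 0.006], 40], [[4, 0, 110], [-0.001, 0.011, 0.006], 40], [[4, 0, 130], [-0.001, 0.011, 0.006], 40], [[4, 0, 142], [-0.001, 0.011, 0.006], 40], [[4, 0, 149], [-0.001, 0.011, 0.006], 40], [[4, 0, 152], [-0.001, 0.011, 0.006], 40], [[4, 0, 152], [-0.001, 0.011, 0.006], 40], [[4, 0, 152], [-0.001, 0.011, 0.006], 40]]}}

```text
clock: 15.9
eef_pos: [0.5836, 0.2168, 0.1273]
tool_rot: [-0.013, 1.0, 0.0, 0.001]
ft_force: [-0.6, 0.7, 0.1]
grip_width: 0.04
```

```bash
python3 - <<'E'
from h import *
st(); im,c=snap('wrist','w9'); 
cv2.imwrite('pics/w9b.png',cv2.resize(im,(640,480))[:,:,::-1])
E
```

```text
t 15.9 p [0.5836 0.2168 0.1273] x [-1.    -0.026 -0.002] z [ 0.002  0.001 -1.   ] F [-0.6  0.7  0.1] T [-0.02 -0.03 -0.05] g 40.0
```

View pics/w9b.png

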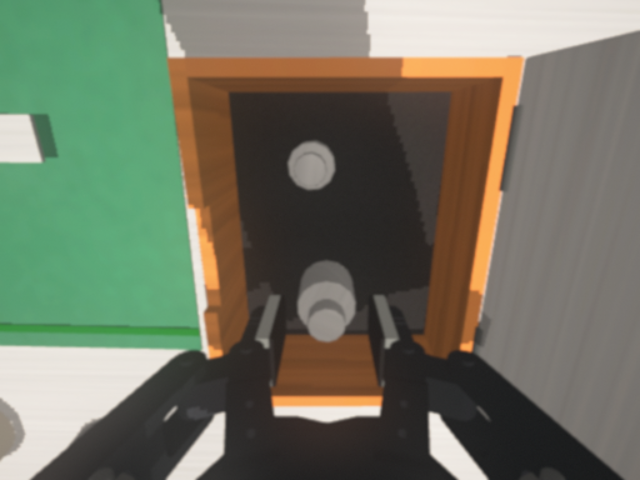

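The knob (326,323) sits between the fingers, centred between the pads. A quick check of its fore-aft position before I grip.

```bash
python3 - <<'E'
from h import *
im,c=load('w9'); p=onz(c,260.8,258.4,.066); print(p); p[2]=.1255; delta(p,pose(-178.5))
E
```

```text
[0.58575647 0.21561276 0.066     ]
shift [-2.  -1.3  2.1] turn [ 0.0007  0.0022 -0.0005] t 15.95
```

>>> {"fn": "send_rows", "kwargs": {"moves": [[[-1.5, -1, 2], [0, 0, 0], 40], [[-1.5, -1, 2], [0, 0, 0], 25], [[-1.5, -1, 2], [0, 0, 0], 8], [[-1.5, -1, 2], [0, 0, 0], 8], [[-1.5, -1, 2], [0, 0, 0], 8], [[-1.5, -1, 2], [0, 0, 0], 8]]}}

```text
clock: 16.45
eef_pos: [0.5858, 0.2162, 0.1266]
tool_rot: [-0.013, 1.0, 0.001, 0.002]
ft_force: [0.3, 0.1, 5.1]
grip_width: 0.015
```

>>> {"fn": "send_rows", "kwargs": {"moves": [[[0, 0, -10], [0, 0, 0], 8], [[0, 0, -30], [0, 0, 0], 8], [[0, 0, -60], [0, 0, 0], 8], [[0, 0, -95], [0, 0, 0], 8], [[0, 0, -120], [0, 0, 0], 8], [[0, 0, -120], [0, 0, 0], 8], [[0, 0, -120], [0, 0, 0], 8]]}}

```text
clock: 17.03
eef_pos: [0.5859, 0.2162, 0.2484]
tool_rot: [-0.013, 1.0, 0.001, 0.004]
ft_force: [0.0, 0.0, -2.3]
grip_width: 0.0146
```

```bash
python3 - <<'E'
from h import *
st(); im,c=snap('wrist','w10'); st()
delta([.519,-.303,.24],pose(-178.5)); delta([.519,-.303,.24],pose(-220)); print(readout.get_obs()['joint_pos'].round(2))
E
```

```text
t 17.03 p [0.5859 0.2162 0.2484] x [-1.    -0.026 -0.007] z [ 0.007  0.002 -1.   ] F [ 0.   0.  -2.3] T [ 0.03  0.05 -0.02] g 14.6
t 17.08 p [0.5849 0.2158 0.2462] x [-1.    -0.026 -0.003] z [ 0.003  0.001 -1.   ] F [-0.3  0.8 -2. ] T [-0.04 -0.01 -0.02] g 14.9
shift [  79.3 -516.9    5.5] turn [ 0.001   0.0032 -0.0004] t 17.08
shift [  79.3 -516.9    5.5] turn [0.0021 0.0027 0.7239] t 17.08
[ 0.35  0.51  0.25  1.31 -0.    0.33]
```

Picture budget is used up, so checks are by numbers from here. The grip is 14.9 mm with 2 N carried. I'll check that the weight hangs straight, and re-measure the pan with the view clear.

```bash
python3 - <<'E'
from h import *
im,c=load('w10'); o=readout.get_obs(); R=Ro.from_quat(o['tool_rot']).as_matrix(); p=o['eef_pos']
q=lambda d,x=0,y=0:np.round(proj(c,p+R@np.array([x,y,d])),1)
print('pred knob top',q(.0606),'body top',q(.0766),'body top front edge',q(.0766,.015),'front bottom',q(.1046,.015),'sides',q(.0766,0,.015),q(.0766,0,-.015))
g=cv2.cvtColor(im,cv2.COLOR_RGB2GRAY)
for v in range(180,330,6): print(v,g[v,216:310:4].tolist())
E
```

```text
pred knob top [262.2 252. ] body top [262.1 238.5] body top front edge [262.1 217.1] front bottom [262.  200.9] sides [285.6 238.5] [238.6 238.5]
180 [92, 81, 74, 72, 70, 62, 52, 49, 48, 46, 45, 43, 42, 44, 42, 43, 42, 46, 60, 63, 63, 63, 63, 63]
186 [90, 84, 73, 72, 70, 68, 53, 50, 48, 47, 45, 45, 44, 44, 45, 50, 59, 62, 63, 64, 63, 65, 65, 64]
192 [91, 90, 75, 72, 72, 70, 68, 67, 66, 65, 64, 65, 63, 65, 65, 65, 64, 64, 63, 65, 66, 65, 65, 66]
198 [93, 92, 75, 74, 73, 71, 70, 69, 68, 66, 66, 65, 64, 64, 66, 65, 66, 66, 65, 67, 66, 66, 67, 66]
204 [97, 91, 69, 67, 66, 64, 65, 62, 61, 60, 61, 61, 59, 58, 58, 58, 59, 59, 60, 58, 58, 59, 59, 60]
210 [96, 94, 92, 92, 91, 90, 89, 88, 93, 100, 101, 103, 103, 105, 104, 88, 85, 85, 85, 86, 86, 85, 86, 87]
216 [105, 98, 97, 96, 95, 93, 92, 97, 100, 100, 101, 102, 103, 106, 107, 106, 95, 88, 88, 88, 88, 88, 87, 89]
222 [129, 115, 113, 114, 115, 115, 109, 101, 102, 104, 111, 127, 124, 113, 107, 109, 107, 111, 113, 113, 113, 113, 113, 113]
228 [212, 212, 214, 214, 214, 214, 167, 115, 145, 147, 144, 144, 145, 147, 147, 143, 112, 201, 214, 214, 21
[... 1137 characters left out ...]
, 92, 63, 59, 58, 57, 56, 56, 55, 53]
294 [56, 57, 58, 58, 58, 58, 60, 66, 224, 234, 234, 234, 235, 235, 236, 126, 61, 58, 57, 56, 55, 53, 52, 51]
300 [54, 54, 55, 55, 55, 58, 60, 67, 229, 235, 236, 236, 237, 236, 237, 149, 65, 56, 55, 55, 52, 52, 50, 50]
306 [51, 53, 53, 54, 55, 56, 61, 164, 232, 234, 234, 235, 235, 235, 235, 209, 140, 55, 56, 53, 51, 50, 48, 48]
312 [50, 50, 51, 52, 54, 54, 88, 233, 233, 234, 234, 235, 235, 236, 236, 236, 216, 54, 53, 51, 51, 50, 48, 46]
318 [51, 51, 50, 49, 51, 52, 87, 233, 233, 232, 233, 233, 232, 232, 232, 232, 216, 49, 52, 50, 49, 47, 50, 44]
324 [47, 47, 46, 48, 49, 50, 101, 233, 233, 233, 233, 233, 233, 233, 233, 233, 229, 49, 50, 48, 47, 44, 47, 42]
```

>>> {"fn": "send_rows", "kwargs": {"moves": [[[5, -30, -10], [0, 0.003, 0], 8], [[10, -65, -15], [0, 0.003, 0], 8], [[16, -105, -15], [0, 0.003, 0], 8], [[22, -145, -15], [0, 0.003, 0], 8], [[28, -185, -15], [0, 0.003, 0], 8], [[34, -225, -15], [0, 0.003, 0], 8], [[40, -265, -15], [0, 0.003, 0], 8], [[47, -305, -15], [0, 0.003, 0], 8], [[53, -345, -15], [0, 0.003, 0], 8], [[59, -385, -15], [0, 0.003, 0], 8], [[65, -425, -15], [0, 0.003, 0], 8], [[72, -460, -5], [0, 0.003, 0], 8]]}}

```text
clock: 18.08
eef_pos: [0.5239, -0.2483, 0.2497]
tool_rot: [-0.012, 1.0, 0.001, -0.0]
ft_force: [1.5, 0.0, -1.3]
grip_width: 0.015
```

>>> {"fn": "send_rows", "kwargs": {"moves": [[[4, -30, 10], [0, 0, 0], 8], [[7, -50, 25], [0, 0, 0], 8], [[7, -57, 35], [0, 0, 0], 8], [[7, -57, 40], [0, 0, 0], 8], [[7, -57, 40], [0, 0, 0], 8], [[7, -57, 40], [0, 0, 0], 8]]}}

```text
clock: 18.58
eef_pos: [0.5181, -0.3038, 0.2085]
tool_rot: [-0.013, 1.0, 0.002, -0.002]
ft_force: [-0.0, 0.6, -1.3]
grip_width: 0.0148
```

```bash
python3 - <<'E'
from h import *
im,c=snap('wrist','w11'); st(); a,ct=snap('top','top3')
hsv=cv2.cvtColor(im,cv2.COLOR_RGB2HSV); g=hsv[...,2]
print('pred centre',proj(c,[.519,-.303,.04]))
k=((g>195)&(hsv[...,1]<70)).astype(np.uint8)
N,l,s,cen=cv2.connectedComponentsWithStats(k)
for i in range(1,N):
    if s[i,4]>300: print(i,s[i],cen[i].round(1))
# print silhouette of coarse gray
for v in range(90,290,8): print(v,g[v,130:400:9].tolist())
E
```

```text
t 18.63 p [ 0.5186 -0.3039  0.2096] x [-1.    -0.027  0.001] z [-0.001  0.002 -1.   ] F [-0.2  0.3 -2.6] T [ 0.01 -0.01 -0.02] g 15.1
pred centre (np.float64(262.5506469429007), np.float64(195.64991769283174))
1 [    0     0   286   383 50786] [121.3 179.5]
2 [425   0  87  11 796] [470.7   4.2]
3 [ 302   90   56  193 2600] [334.3 200.3]
4 [ 205  195   40   47 1144] [224.9 215.3]
5 [ 282  195   39   48 1153] [300.  216.3]
6 [ 242  268   39   69 1976] [261.1 305.7]
7 [ 365  288  147   60 4294] [454.1 307.3]
90 [223, 223, 223, 222, 222, 221, 220, 74, 74, 73, 69, 67, 178, 100, 99, 100, 100, 101, 102, 86, 47, 107, 61, 50, 121, 182, 147, 147, 144, 142]
98 [222, 223, 223, 222, 221, 221, 220, 73, 73, 70, 68, 65, 59, 46, 47, 46, 47, 50, 55, 53, 47, 48, 49, 49, 137, 217, 149, 148, 147, 145]
106 [222, 223, 222, 223, 222, 221, 219, 72, 72, 68, 65, 64, 45, 44, 45, 45, 44, 43, 45, 46, 47, 46, 49, 50, 207, 200, 151, 150, 146, 147]
114 [222, 222, 222, 223, 221, 221, 221, 73, 71, 67, 66, 57, 44, 44, 44, 43, 44, 44, 46, 46, 46, 47, 49, 48, 210, 174, 150, 149, 146, 143]
122 [221, 222, 222, 222, 221, 22
[... 2383 characters left out ...]
, 217, 171, 156, 132, 62, 104, 67, 136, 135, 108, 101, 56, 63, 62, 62, 215, 164, 137, 137, 138, 136, 136, 135]
258 [217, 218, 218, 217, 218, 216, 216, 216, 214, 215, 203, 59, 101, 68, 132, 135, 110, 101, 54, 156, 216, 215, 215, 141, 137, 138, 136, 137, 137, 136]
266 [220, 220, 220, 220, 220, 219, 218, 216, 215, 213, 111, 56, 101, 56, 131, 130, 101, 99, 57, 55, 217, 217, 218, 139, 135, 138, 137, 137, 138, 138]
274 [216, 218, 218, 219, 220, 220, 220, 220, 219, 219, 54, 53, 63, 70, 213, 213, 127, 91, 50, 48, 205, 214, 215, 117, 120, 122, 126, 133, 129, 131]
282 [217, 218, 218, 218, 216, 62, 60, 55, 172, 54, 51, 51, 51, 94, 210, 209, 168, 49, 47, 46, 42, 155, 63, 39, 37, 133, 137, 137, 134, 138]
```

```bash
cat > pan.py <<'E'
from h import *
from scipy.optimize import least_squares
def pan(im,c,z=.04,pc=(.519,-.303)):
    "circle fit to the pan rim, found by stepping outward along radial lines on the pan plane"
    g=im.max(2).astype(float); P=[]
    for a in np.radians(np.arange(0,360,4)):
        r=np.arange(.044,.068,.0004); X=[(pc[0]+q*np.cos(a),pc[1]+q*np.sin(a)) for q in r]
        uv=np.array([proj(c,(x,y,z)) for x,y in X],np.float32)
        if uv.min()<0 or uv[:,0].max()>510 or uv[:,1].max()>382: continue
        s=cv2.remap(g.astype(np.float32),uv[:,0].copy(),uv[:,1].copy(),1).ravel(); d=s[:-4]-s[4:]; i=d.argmax()
        if d[i]>40 and s[:i+1].min()>130: P.append(X[i+2])
    P=np.array(P); f=least_squares(lambda p:np.hypot(*(P-p[:2]).T)-p[2],[*pc,.056],loss='soft_l1',f_scale=.001)
    return f.x,len(P),np.abs(f.fun).mean()
E
python3 - <<'E'
from pan import *
im,c=load('w11'); print(pan(im,c))
im,c=load('top0'); print(pan(im,c))
im,c=load('w11'); o=readout.get_obs(); R=Ro.from_quat(o['tool_rot']).as_matrix(); p=o['eef_pos']
for dx in(0,-.003): print('front bottom',proj(c,p+R@np.array([.015+dx,0,.1046])),'top edge',proj(c,p+R@np.array([.015+dx,0,.0766])),'knob',proj(c,p+R@np.array([dx,0,.0606])))
g=im.max(2); print(g[196:232,261].tolist()); print(g[240:275,261].tolist()); 
for v in (222,228,254,260): print(v,g[v,236:290].tolist())
E
```

```text
(array([ 0.52086377, -0.30278247,  0.0563599 ]), 69, np.float64(0.00015468764010972668))
(array([ 0.5198941 , -0.30279121,  0.05549955]), 62, np.float64(0.000514511899379755))
front bottom (np.float64(261.9765657148846), np.float64(206.24508102935386)) top edge (np.float64(262.19044093378267), np.float64(223.2183630580532)) knob (np.float64(262.32481352004424), np.float64(259.18612868657834))
front bottom (np.float64(261.9748522224986), np.float64(210.1575859105395)) top edge (np.float64(262.1871628282328), np.float64(227.66811889271565)) knob (np.float64(262.32045210568396), np.float64(263.70605720735955))
[155, 155, 155, 155, 156, 156, 155, 155, 151, 139, 117, 103, 100, 102, 103, 101, 100, 99, 100, 100, 101, 100, 100, 99, 99, 106, 121, 131, 133, 133, 133, 133, 132, 132, 132, 132]
[100, 99, 101, 109, 123, 135, 136, 136, 134, 135, 135, 135, 134, 135, 135, 135, 134, 135, 134, 133, 132, 132, 133, 131, 130, 130, 131, 130, 132, 141, 165, 193, 208, 212, 212]
222 [247, 247, 247, 247, 244, 223, 153, 105, 96, 98, 98, 98, 98, 99, 99, 100, 101, 103, 104, 104, 106, 108, 112, 115, 119, 121, 122,
[... 228 characters left out ...]
4, 133, 132, 131, 133, 133, 134, 132, 132, 132, 133, 132, 133, 133, 134, 134, 134, 134, 134, 135, 135, 135, 135, 131, 126, 117, 110, 104, 105, 135, 200, 240, 247, 247, 246, 247, 246]
254 [102, 103, 101, 102, 103, 102, 100, 89, 73, 60, 57, 71, 99, 124, 132, 133, 133, 135, 135, 135, 135, 135, 135, 135, 135, 135, 135, 136, 135, 136, 135, 134, 135, 135, 135, 134, 135, 129, 110, 76, 57, 56, 67, 83, 97, 101, 101, 101, 101, 101, 101, 98, 89, 71]
260 [101, 101, 101, 102, 101, 101, 93, 79, 62, 54, 55, 67, 95, 119, 130, 130, 131, 131, 131, 131, 131, 132, 131, 132, 133, 132, 133, 133, 133, 133, 133, 134, 134, 134, 134, 135, 135, 130, 110, 76, 55, 52, 57, 70, 87, 97, 99, 100, 100, 101, 100, 100, 97, 87]
```

The pan rim fits a circle of radius 56.4 mm (56 expected). Its centre is (0.521, −0.303), and the top view gives (0.520, −0.303). The weight hangs upright and centred in the grip.

```bash
python3 - <<'E'
from h import *
st(); delta([.5213,-.3028,.149],pose(-178.5))
E
```

```text
t 18.68 p [ 0.519  -0.304   0.2102] x [-1.    -0.027  0.   ] z [-0.     0.001 -1.   ] F [-0.1  0.3 -1.8] T [ 0.   -0.01  0.05] g 14.7
shift [-2.4  1.1 61.2] turn [ 0.001  -0.0002  0.0008] t 18.68
```

>>> {"fn": "send_rows", "kwargs": {"moves": [[[-2, 1, 15], [0, 0, 0], 8], [[-2.4, 1.1, 35], [0, 0, 0], 8], [[-2.4, 1.1, 48], [0, 0, 0], 8], [[-2.4, 1.1, 55], [0, 0, 0], 8], [[-2.4, 1.1, 59], [0, 0, 0], 8], [[-2.4, 1.1, 61], [0, 0, 0], 8], [[-2.4, 1.1, 61], [0, 0, 0], 8], [[-2.4, 1.1, 61], [0, 0, 0], 8]]}}

```text
clock: 19.35
eef_pos: [0.5219, -0.303, 0.1502]
tool_rot: [-0.014, 1.0, 0.0, 0.001]
ft_force: [-0.9, -0.4, -1.7]
grip_width: 0.0148
```

```bash
python3 - <<'E'
from pan import *
st(); im,c=snap('wrist','w12'); st(); print(pan(im,c))
delta([.5213,-.3028,.1455],pose(-178.5))
E
```

```text
t 19.35 p [ 0.5219 -0.303   0.1502] x [-1.    -0.027 -0.001] z [ 0.001  0.    -1.   ] F [-0.9 -0.4 -1.7] T [0.04 0.   0.01] g 14.8
t 19.4 p [ 0.5219 -0.3031  0.1503] x [-1.    -0.027 -0.002] z [ 0.002  0.    -1.   ] F [ 0.4  0.6 -1.5] T [ 0.03 -0.01 -0.03] g 14.8
(array([ 0.52056634, -0.30267614,  0.05629077]), 74, np.float64(0.00017206837341425548))
shift [0.6 0.3 4.8] turn [-0.      0.0015  0.0009] t 19.4
```

Within about 1 mm. Lowering gently; the pan will sink about 4 mm as it takes the weight.

>>> {"fn": "send_rows", "kwargs": {"moves": [[[0.6, 0.3, 1], [0, 0, 0], 8], [[0.6, 0.3, 2], [0, 0, 0], 8], [[0.6, 0.3, 3], [0, 0, 0], 8], [[0.6, 0.3, 4], [0, 0, 0], 8], [[0.6, 0.3, 4.5], [0, 0, 0], 8], [[0.6, 0.3, 4.5], [0, 0, 0], 8]]}}

```text
clock: 19.9
eef_pos: [0.5212, -0.3027, 0.1455]
tool_rot: [-0.014, 1.0, 0.0, 0.001]
ft_force: [0.7, 0.4, -2.3]
grip_width: 0.0146
```

>>> {"fn": "send_rows", "kwargs": {"moves": [[[0, 0, 0.5], [0, 0, 0], 8], [[0, 0, 1], [0, 0, 0], 8], [[0, 0, 1.5], [0, 0, 0], 8], [[0, 0, 1.5], [0, 0, 0], 8], [[0, 0, 1.5], [0, 0, 0], 8]]}}

```text
clock: 20.32
eef_pos: [0.5212, -0.3028, 0.1441]
tool_rot: [-0.014, 1.0, 0.0, 0.001]
ft_force: [-0.0, -0.3, -0.9]
grip_width: 0.0146
```

>>> {"fn": "send_rows", "kwargs": {"moves": [[[0, 0, 0.5], [0, 0, 0], 8], [[0, 0, 1], [0, 0, 0], 8], [[0, 0, 1.5], [0, 0, 0], 8], [[0, 0, 1.5], [0, 0, 0], 8], [[0, 0, 1.5], [0, 0, 0], 8]]}}

```text
clock: 20.73
eef_pos: [0.5212, -0.3028, 0.1426]
tool_rot: [-0.014, 1.0, 0.0, 0.001]
ft_force: [-0.0, 0.2, -0.3]
grip_width: 0.0149
```

>>> {"fn": "send_rows", "kwargs": {"moves": [[[0, 0, 0.5], [0, 0, 0], 8], [[0, 0, 1], [0, 0, 0], 8], [[0, 0, 1.5], [0, 0, 0], 8], [[0, 0, 1.5], [0, 0, 0], 8], [[0, 0, 1.5], [0, 0, 0], 8]]}}

```text
clock: 21.15
eef_pos: [0.5212, -0.3028, 0.1412]
tool_rot: [-0.014, 1.0, 0.0, 0.001]
ft_force: [-0.6, 0.3, 0.0]
grip_width: 0.0146
```

>>> {"fn": "send_rows", "kwargs": {"moves": [[[0, 0, 0], [0, 0, 0], 17], [[0, 0, 0], [0, 0, 0], 19], [[0, 0, 0], [0, 0, 0], 22], [[0, 0, 0], [0, 0, 0], 27], [[0, 0, 0], [0, 0, 0], 33], [[0, 0, 0], [0, 0, 0], 40], [[0, 0, 0], [0, 0, 0], 45], [[0, 0, -8], [0, 0, 0], 45], [[0, 0, -25], [0, 0, 0], 45], [[0, 0, -50], [0, 0, 0], 45], [[0, 0, -65], [0, 0, 0], 45], [[0, 0, -65], [0, 0, 0], 45]]}}

```text
clock: 22.15
eef_pos: [0.5231, -0.3039, 0.2111]
tool_rot: [-0.014, 1.0, -0.002, 0.004]
ft_force: [0.4, 0.5, 0.7]
grip_width: 0.0449
```

```bash
python3 - <<'E'
from pan import *
im,c=snap('wrist','w13'); st()
f,n,e=pan(im,c,.036); print(f,n,e)
g=im.max(2)
q=lambda x,y,z:np.round(proj(c,[x,y,z]),1)
X,Y=f[:2]; print('pred knob top c',q(X,Y,.08),'body top edge front',q(X-.015,Y,.064),'bottom front',q(X-.015,Y,.036),'sides',q(X,Y-.015,.064),q(X,Y+.015,.064))
u,v=map(int,q(X,Y,.08)); print(v,u); print([(r,int(g[r,u])) for r in range(v-60,v+25)])
print(g[v-20,u-35:u+35].tolist()); print(g[v,u-35:u+35].tolist())
E
```

```text
t 22.2 p [ 0.5224 -0.3035  0.209 ] x [-1.    -0.027 -0.006] z [ 0.006 -0.003 -1.   ] F [ 0.5 -0.7 -0.2] T [ 0.01  0.01 -0.01] g 45.0
[ 0.52040917 -0.30266216  0.05621406] 78 0.0001586458015066536
pred knob top c [264.7 204.9] body top edge front [265.1 181.7] bottom front [264.8 173.2] sides [247.5 197.6] [281.6 198.5]
204 264
[(144, 153), (145, 156), (146, 156), (147, 156), (148, 157), (149, 153), (150, 153), (151, 153), (152, 157), (153, 160), (154, 161), (155, 160), (156, 160), (157, 159), (158, 157), (159, 155), (160, 155), (161, 156), (162, 157), (163, 147), (164, 123), (165, 110), (166, 131), (167, 148), (168, 152), (169, 153), (170, 152), (171, 153), (172, 153), (173, 152), (174, 144), (175, 123), (176, 104), (177, 97), (178, 97), (179, 97), (180, 97), (181, 97), (182, 101), (183, 112), (184, 125), (185, 131), (186, 132), (187, 132), (188, 131), (189, 132), (190, 132), (191, 130), (192, 124), (193, 112), (194, 105), (195, 106), (196, 118), (197, 133), (198, 137), (199, 138), (200, 137), (201, 138), (202, 138), (203, 139), (204, 139), (205, 138), (206, 138), (207, 137), (208, 1
[... 242 characters left out ...]
)]
[162, 160, 161, 160, 161, 162, 162, 161, 161, 159, 150, 131, 120, 135, 151, 154, 156, 157, 157, 153, 143, 123, 103, 95, 94, 96, 98, 101, 105, 110, 113, 116, 120, 122, 125, 125, 125, 123, 121, 119, 115, 113, 109, 106, 104, 101, 102, 105, 119, 139, 153, 157, 158, 157, 158, 158, 157, 149, 129, 119, 138, 156, 162, 163, 162, 162, 163, 162, 163, 163]
[246, 247, 247, 247, 247, 247, 247, 247, 247, 247, 247, 247, 244, 238, 236, 233, 215, 172, 138, 129, 131, 133, 133, 132, 126, 125, 131, 135, 137, 137, 136, 138, 138, 138, 137, 139, 138, 139, 139, 139, 139, 139, 139, 138, 136, 132, 131, 134, 136, 132, 125, 118, 121, 137, 149, 158, 160, 160, 163, 176, 200, 228, 242, 246, 247, 247, 247, 247, 247, 247]
```

>>> {"fn": "send_rows", "kwargs": {"moves": [[[0, 0, -30], [0, 0, 0], 45], [[0, 0, -60], [0, 0, 0], 45], [[0, 0, -80], [0, 0, 0], 45], [[0, 0, -80], [0, 0, 0], 45], [[0, 0, -80], [0, 0, 0], 45], [[0, 0, -80], [0, 0, 0], 45]]}}

```text
clock: 22.7
eef_pos: [0.5213, -0.3029, 0.2873]
tool_rot: [-0.014, 1.0, -0.001, 0.002]
ft_force: [-0.5, -0.2, -0.4]
grip_width: 0.0447
```

```bash
python3 - <<'E'
from pan import *
st(); b,c=snap('side','side9'); t,_=snap('top','top9'); w,cw=snap('wrist','w14')
s0,_=load('side0'); t0,_=load('top0'); t2,_=load('top2')
df=lambda a,b,y0,y1,x0,x1:round(float(np.abs(a[y0:y1,x0:x1].astype(int)-b[y0:y1,x0:x1]).mean()),2)
print('cup',df(t,t0,125,148,248,274),'tamper',df(t,t0,122,142,224,244),'pitcher',df(t,t0,162,190,108,138),'case+lid vs opened',df(t,t2,152,202,150,205),'small',df(t,t2,183,194,186,196))
X,Y=.5204,-.3027; q=proj(cw,[X,Y,.08]); print(q)
g=cv2.cvtColor(w,cv2.COLOR_RGB2GRAY); print([(r,int(g[r,int(q[0])])) for r in range(int(q[1])-30,int(q[1])+14,2)])
order.job_done()
E
```

```text
t 22.7 p [ 0.5213 -0.3029  0.2873] x [-1.    -0.027 -0.004] z [ 0.004 -0.001 -1.   ] F [-0.5 -0.2 -0.4] T [ 0.03 -0.04 -0.04] g 44.7
cup 4.76 tamper 4.31 pitcher 3.77 case+lid vs opened 3.91 small 1.78
(np.float64(262.3823790352997), np.float64(181.67896962456507))
[(151, 147), (153, 118), (155, 138), (157, 145), (159, 146), (161, 125), (163, 93), (165, 96), (167, 118), (169, 125), (171, 124), (173, 111), (175, 113), (177, 129), (179, 130), (181, 130), (183, 129), (185, 128), (187, 126), (189, 130), (191, 223), (193, 242)]
the job is handed in; nothing more can be done
```

The job is done and handed in at about 23 s of the 64 s allowed. I levered the lid up with the scraper's blade in the notch and swung it open to about 100° from closed, using only the blade. I then laid the scraper flat on the green mat and set the larger weight on the black scale's pan.

**Weight on the pan:** it stands upright. It is centred left to right and about 1–1.5 mm off the ring's centre front to back. It carried no load on the wrist when I let go, after the pan had sunk roughly 3–4 mm.

**Everything else:** the top view shows only small brightness changes at the cup, tamper and pitcher compared with the start. The same holds for the opened case and the smaller weight since the lid was opened. I take all of these as unmoved.

**Checks that were weaker or off:**
- **Grip on the weight:** it closed to about 15 mm where the knob should be 18 mm, so the fingers probably held it just below the straight part. It hung straight and did not slip.
- **Pictures:** I used all 12 viewings before lifting the weight, so the placing and final checks come from numbers in unviewed images.
- **Scraper:** the last time I saw it, it lay flat on the mat. I did not check it again at the end.

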